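# Turn a tray of relays over into its empty twin

## Task

Lay the empty blue tray, face down as it is, squarely on top of the full blue tray in the tray turner and let go of it. Then take the turner's red bar and swing the leaf all the way over onto the other side, steadily and without letting it slam, so that all four orange relays end up in the pockets of the tray that was empty; leave the turner folded over and let go.

Things in the scene. Friction and masses are not known exactly. Their poses are not given: they have to be found in the camera images.
- empty_center (a point): Empty blue tray, face down on the bench, the only blue one there (same-size grey and green trays are bystanders with other pockets). 57 (x) x 63 (y) x 21 mm, 60 g, 3 mm walls, 2 x 2 pockets 18 mm deep opening down. Point: its centre, half-way up; z up while face down. Grip it across the 57 mm width at mid-side. In the turner its x must lie along the hinge, either way round.
- seat (a point): On the leaf: centre of the full blue tray's rim (same size, face up), 48 mm over the bench; x along the hinge. The empty tray is properly on when rim meets rim: its centre 10.5 mm above this, x along x. Thin walls round the seat, tops flaring out to 24 mm above this, guide a tray up to 6 mm off; on the +x and -x sides they stand only at the corners: the middle 40 mm is free for fingers.
- bar (a point): Middle of the leaf's red round handle bar, 12 mm thick, 80 mm long along x, parallel to the hinge and 180 mm from it; 48 mm over the bench at both ends of its swing. A 50 mm gap between bar and leaf takes a finger. The bar turns between the fingers, so a hand pointing straight down can carry it round the whole half circle, with some 3 to 6 N.
- turner_hinge (a point): Middle of the hinge axis (along x), 48 mm over the bench, on the fixed base. The leaf lies out to -y and swings up and over to +y: the bar goes from y -180 through z +180 to y +180 mm. A sprung steel flap on the same hinge stands nearly upright, 110 mm high from here; the rising leaf meets it at 80 degrees, clamps both trays against it and takes it down; the leaf then stays down.
- leaf (a joint): Angle of the turner's leaf, rad: 0 open (trays accessible), 1.57 upright, 3.14 folded fully over.
- relay0_center (a point): Orange relay block 18 x 20 x 17 mm, 14 g, lying in one pocket of the loaded blue tray that sits in the turner. The point is its centre; z up at the start, down once it is turned over.
- relay1_center (a point): Orange relay block 18 x 20 x 17 mm, 14 g, lying in one pocket of the loaded blue tray that sits in the turner. The point is its centre; z up at the start, down once it is turned over.
- relay2_center (a point): Orange relay block 18 x 20 x 17 mm, 14 g, lying in one pocket of the loaded blue tray that sits in the turner. The point is its centre; z up at the start, down once it is turned over.
- relay3_center (a point): Orange relay block 18 x 20 x 17 mm, 14 g, lying in one pocket of the loaded blue tray that sits in the turner. The point is its centre; z up at the start, down once it is turned over.

How it is judged:
By the outcome, as a careful person would: the job done as asked, in the order asked, and still so for the second after the job is handed in, with the robot touching nothing.
It also fails if it takes over 64 s, if anything falls off the work surface, if the arm or the gripper's body presses on something with over 40 N, if the wrist force passes 120 N, or if a joint passes its speed limit or range.

## Robot

A 7-joint arm with a two-finger parallel gripper is mounted at the origin on the work surface. World frame = base frame: x ahead of the robot, y to its left, z up, the work surface at z = 0. Lengths are in mm, angles in rad, forces in N, time in s.
With the tool pointing down it reaches from about 375 to 925 mm from the base axis. Payload 3.1 kg.
Tool frame: the origin (TCP) lies on the front face of the gripper's body, between the roots of the fingers; the fingertips stand 73 mm ahead of it and the grasp point (between the pads) lies 54 mm ahead of it (ctrl.hold_point_z is the z of the grasp point in the tool frame, in mm); z points along the fingers, y is the line along which they close (so a half turn about z gives the same grasp; the last joint's range is limited). The gripper opens to 85 mm and grips with 20 to 120 N. Pads are 22 mm wide; open, the fingers measure 114 mm over their backs; the gripper's body (76 mm by 85 mm) begins 54 mm behind the grasp point. The pads swing forward as they close: fully open they stand 13 mm farther back than shut.
Start: joints at [-1.348, 0.383, 0.044, 1.598, -0.018, 1.161, -0.05], TCP at [204.941, 616.85, 303.869] pointing down, gripper open.
Joint ranges: [-2.61, 2.61], [-0.41, 2.15], [-1.48, 1.57], [0, 2.5], [-1.57, 4.71], [0.05, 1.97], [-2.85, 2.85]. Speed limits (rad/s): [2.79, 2.79, 3.14, 3.14, 3.14, 3.14, 3.14].

## Interface

Orientations are given as a rotation vector (axis times angle).
In Python, from station import ctrl, viewer gives the robot as it stands.
- The arm moves only by the tool move_arm, never from a script. Its argument "moves" is one flat list of numbers, 5 for each row, row after row: the finger opening in mm, from 0 to 85.4, then the shift along the world's x, y, z in mm, then the turn about the world's z in degrees. A call has 1 to 20 rows; each row is the pose to reach, as a shift and turn from the pose commanded when the call began; what a row does not reach only later rows make up. A row lasts 1/10 s, in which the tool goes at most 50 mm and 8.59 degrees, less where a joint would pass 70% of its speed; a pose out of reach is approached as far as the arm can. A call with a gripper value outside its range is refused whole. The fingers move at their own pace and stop on an object; the grip force is fixed at half the most. Time passes only in rows, so rows that repeat a pose let the fingers close. It gives the time, the measured TCP pose, the force, the opening and the grip force at its end, in the units of the state.
- ctrl.get_obs(): the state, without advancing time (a new reading comes with each control period).
- viewer.snapshot(name): name is "side" or "top" or "wrist"; returns a dict with "frame" (480x640x3 uint8, blue, green, red), "camera_matrix" (3x3 intrinsics, pixels), "distortion" ([k1, k2, p1, p2, k3] as OpenCV has them; the pictures are not rectified), "world_to_cam" (4x4, takes a point from world to camera coordinates); the wrist camera has in their place "T_tool_cam" (4x4, takes a point from camera to tool coordinates, whose origin is the TCP and whose axes are the flange's). Camera axes: x right, y down, z forward; pixel columns grow to the right and rows downward; lengths in mm; the calibration is good to about 2 mm. A picture is of the moment at which its call begins: read the wrist's pose just before it. There is no depth.
- ctrl.job_done(): hands the job in; it is judged then, once.
The state is a dict: "time": time; "joints": joint angles; "dq": joint speeds; "tau": joint torques, N m; "tcp_pos": TCP position; "eef_rot": TCP orientation; "contact_force": force on the tool from outside, world axes, zero at the start; "torque": the same for the moment, N m; "width": finger opening in mm; "grasp_force": force on a finger pad.
Only numpy, scipy, OpenCV 4.12 (cv2) and the standard library are available. Lean on these libraries where they do the work, as an engineer would, in place of code of your own. Each camera call takes 0.05 s, during which the arm holds its last target. There are 200 camera calls.

## Working session

There is one attempt and no reset: what is moved stays moved. The work goes in short steps, Python scripts to look and compute and a tool call to move; the robot and the scene stay as the last step left them, time stands still between calls to the robot, and variables do not carry over. Pictures are saved under pics/ and viewed, at most 10 in all, crops included, and the job is handed in when it is done.

Besides the shell and the picture viewer there is one more tool, called as name(argument=value, ...) on one line, values as JSON. move_arm: Moves the arm, as the interface text tells. Its arguments: {"type":"object","properties":{"moves":{"type":"array"}},"required":["moves"]}

```bash
mkdir -p pics; cat > h.py <<'E'
import sys,numpy as np,cv2
from scipy.spatial.transform import Rotation as R
from station import ctrl,viewer
def snap(name):
    o=ctrl.get_obs(); s=viewer.snapshot(name)
    if name=='wrist':
        T=np.eye(4);T[:3,:3]=R.from_rotvec(o['eef_rot']).as_matrix();T[:3,3]=o['tcp_pos']
        s['c2w']=T@np.array(s['T_tool_cam'])
    else: s['c2w']=np.linalg.inv(np.array(s['world_to_cam']))
    return s
def ray(s,px):
    p=cv2.undistortPoints(np.array(px,float).reshape(-1,1,2),np.array(s['camera_matrix']),np.array(s['distortion'],float))[:,0]
    d=np.c_[p,np.ones(len(p))]@s['c2w'][:3,:3].T
    return s['c2w'][:3,3],d
def plane(s,px,z):
    o,d=ray(s,px); return o+d*((z-o[2])/d[:,2])[:,None]
E
python3 - <<'E'
from h import *
import pickle
for n in('top','side'):
    s=snap(n);cv2.imwrite(f'pics/{n}0.png',s['frame']);pickle.dump(s,open(n+'.pkl','wb'));print(n,s['c2w'].round(2).tolist())
o=ctrl.get_obs();print(o['time'],o['tcp_pos'],o['eef_rot'],o['width'])
E
```

```text
top [[0.02, -0.98, 0.19, 323.66], [-1.0, -0.01, 0.02, 15.33], [-0.02, -0.19, -0.98, 1019.98], [0.0, 0.0, 0.0, 1.0]]
side [[0.91, -0.22, 0.35, 56.69], [-0.41, -0.45, 0.79, -998.1], [-0.02, -0.86, -0.5, 705.81], [0.0, 0.0, 0.0, 1.0]]
0.1 [204.74300606 616.17920942 302.60813259] [-0.50165111 -3.10101094  0.0037985 ] 85.36902909042041
```

View pics/top0.png

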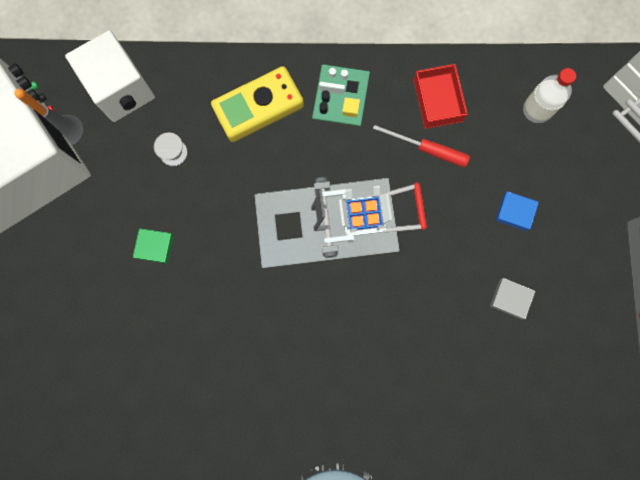

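View pics/side0.png

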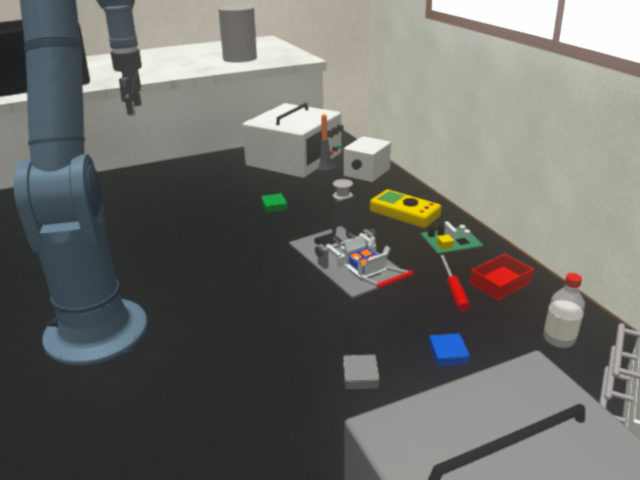

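The top view shows the blue empty tray at (518,210), the full tray at (364,214), the red bar at (420,207) and the hinge near (325,215). The side view shows the blue tray at (449,349) and the turner at (355,255).

```bash
cat >> h.py <<'E'
def rect(s,mask,z,near=None):
    c,_=cv2.findContours(mask.astype(np.uint8),cv2.RETR_EXTERNAL,cv2.CHAIN_APPROX_NONE)
    c=max(c,key=cv2.contourArea); P=plane(s,c[:,0],z)[:,:2].astype(np.float32)
    (cx,cy),(w,h),a=cv2.minAreaRect(P)
    return (round(cx,1),round(cy,1)),(round(w,1),round(h,1)),round(a,1)
def masks(s):
    h=cv2.cvtColor(s['frame'],cv2.COLOR_BGR2HSV);H,S,V=cv2.split(h)
    return dict(blue=(abs(H.astype(int)-108)<12)&(S>150)&(V>80),red=((H<5)|(H>175))&(S>150)&(V>80),orange=(H>7)&(H<20)&(S>130)&(V>120))
def roi(m,x0,x1,y0,y1):
    k=np.zeros_like(m);k[y0:y1,x0:x1]=1;return m&k
E
python3 - <<'E'
from h import *
import pickle
s=pickle.load(open('top.pkl','rb'));m=masks(s)
print('tray',rect(s,roi(m['blue'],480,560,180,240),21))
print('full',rect(s,roi(m['blue']|m['orange'],335,395,190,240),48))
print('bar',rect(s,roi(m['red'],400,435,175,240),50))
print('hinge ends',plane(s,[(321,183),(330,251)],48).round(1).tolist())
s2=pickle.load(open('side.pkl','rb'));m2=masks(s2)
print('side tray',rect(s2,roi(m2['blue'],425,475,325,370),15))
print('side bar',rect(s2,roi(m2['red'],370,415,265,290),50))
E
```

```text
tray ((580.4, -341.7), (66.6, 63.1), 70.8)
full ((565.3, -45.7), (56.5, 60.4), 8.4)
bar ((581.2, -150.4), (92.6, 12.9), 8.0)
hinge ends [[623.7, 37.2, 48.0], [491.2, 17.9, 48.0]]
side tray ((581.9, -349.5), (86.6, 64.6), 70.7)
side bar ((582.6, -156.3), (92.9, 18.3), 9.8)
```

move_arm(moves=[85,375,-955,0,0,85,375,-955,0,0,85,375,-955,0,0,85,375,-955,0,0,85,375,-955,0,0,85,375,-955,0,0,85,375,-955,0,0,85,375,-955,0,0,85,375,-955,0,0,85,375,-955,0,0,85,375,-955,0,0,85,375,-955,0,0,85,375,-955,0,0,85,375,-955,0,0,85,375,-955,0,0,85,375,-955,0,0,85,375,-955,0,0,85,375,-955,0,0,85,375,-955,0,0,85,375,-955,0,0])

```text
time: 2.1
tcp_pos: [571.1, -315.1, 302.9]
eef_rot: [-0.5, -3.1, -0.001]
contact_force: [1.4, 1.1, 0.6]
width: 85.2
grasp_force: 0.0
```

```bash
python3 - <<'E'
from h import *
s=snap('wrist');m=masks(s)
cv2.imwrite('pics/w1.png',s['frame']);print(np.array(s['T_tool_cam']).round(2).tolist())
b=m['blue'];c,_=cv2.findContours(b.astype(np.uint8),0,1);c=max(c,key=cv2.contourArea);print(c[:,0].min(0),c[:,0].max(0))
print(rect(s,b,21)); print(rect(s,b,0))
E
```

```text
[[0.0, -0.96, -0.28, 71.8], [1.0, 0.0, 0.0, -0.3], [-0.0, -0.28, 0.96, -69.92], [0.0, 0.0, 0.0, 1.0]]
[260 196] [326 257]
((582.4, -344.5), (63.1, 59.8), 70.5)
((587.2, -347.6), (66.8, 63.4), 70.5)
```

View pics/w1.png

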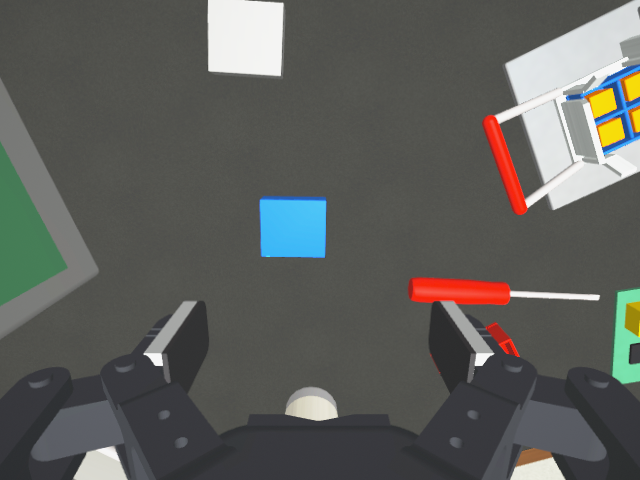

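The wrist view shows the tray's top at cols 260–326, rows 199–257, with 63 mm along the image horizontal. So I must turn 90° to grip across the 57 mm, and the turner is at the upper right.

```bash
python3 - <<'E'
from h import *
o=ctrl.get_obs();print(np.round(o['joints'],3),o['tcp_pos'])
s=snap('wrist');m=masks(s)
hsv=cv2.cvtColor(s['frame'],cv2.COLOR_BGR2HSV)
print(hsv[190:262:3,293].tolist())
t=m['blue']&(hsv[...,2]>215)
print('top only',rect(s,t,21))
E
```

```text
[-0.142  0.496  0.805  1.614 -0.368  1.187  1.982] [ 570.42742045 -325.39218803  302.43841748]
[[36, 15, 84], [108, 197, 180], [102, 197, 247], [99, 182, 247], [99, 181, 247], [99, 180, 247], [99, 182, 247], [99, 183, 247], [99, 183, 247], [99, 183, 247], [99, 185, 247], [100, 186, 247], [100, 186, 247], [100, 186, 247], [99, 188, 247], [100, 188, 247], [100, 188, 247], [100, 190, 247], [100, 190, 247], [100, 192, 247], [100, 192, 247], [109, 143, 166], [36, 15, 85], [30, 15, 85]]
top only ((583.6, -345.0), (62.5, 57.3), 71.3)
```

move_arm(moves=[85,10,-20,-100,89.7,85,10,-20,-100,89.7,85,10,-20,-100,89.7,85,10,-20,-100,89.7,85,10,-20,-100,89.7,85,10,-20,-100,89.7,85,10,-20,-100,89.7,85,10,-20,-100,89.7,85,10,-20,-100,89.7,85,10,-20,-100,89.7,85,10,-20,-100,89.7,85,10,-20,-100,89.7,85,10,-20,-100,89.7])

```text
time: 3.5
tcp_pos: [579.6, -333.2, 203.6]
eef_rot: [-1.836, 2.549, 0.001]
contact_force: [-0.0, 0.9, -2.4]
width: 84.8
grasp_force: 0.0
```

```bash
python3 - <<'E'
from h import *
s=snap('wrist');m=masks(s);o=ctrl.get_obs();print(o['time'],o['tcp_pos'],o['eef_rot'],o['joints'])
cv2.imwrite('pics/w2.png',s['frame'])
h=cv2.cvtColor(s['frame'],cv2.COLOR_BGR2HSV)
print(rect(s,m['blue']&(h[...,2]>215),21))
y=R.from_rotvec(o['eef_rot']).as_matrix();print(np.degrees(np.arctan2(y[1,1],y[0,1])),y[:,2])
E
```

```text
3.55 [ 579.95939331 -334.94113324  204.64353765] [-1.83245877e+00  2.54744633e+00 -9.47691987e-04] [ 1.13118249  0.72657139 -0.95714997  1.59111411  0.6316099   1.15866839
  2.85066816]
((572.5, -372.8), (14.3, 58.0), 58.8)
161.4571345787896 [ 0.00322458  0.00157551 -0.99999356]
```

move_arm(moves=[85,0,0,0,-90,85,0,0,0,-90,85,0,0,0,-90,85,0,0,0,-90,85,0,0,0,-90,85,0,0,0,-90,85,0,0,0,-90,85,0,0,0,-90,85,0,0,0,-90,85,0,0,0,-90,85,0,0,0,-90])

```text
time: 4.65
tcp_pos: [580.3, -333.1, 203.9]
eef_rot: [-0.517, -3.098, 0.002]
contact_force: [0.2, 0.2, -0.4]
width: 85.2
grasp_force: 0.0
```

move_arm(moves=[85,4,-10,-60,-90,85,4,-10,-60,-90,85,4,-10,-60,-90,85,4,-10,-60,-90,85,4,-10,-60,-90,85,4,-10,-60,-90,85,4,-10,-60,-90,85,4,-10,-60,-90,85,4,-10,-60,-90,85,4,-10,-60,-90,85,4,-10,-60,-90,85,4,-10,-60,-90])

```text
time: 5.85
tcp_pos: [584.5, -343.2, 144.2]
eef_rot: [2.552, 1.831, -0.001]
contact_force: [-0.7, -0.2, -1.0]
width: 84.8
grasp_force: 0.0
```

```bash
python3 - <<'E'
from h import *
s=snap('wrist');m=masks(s);o=ctrl.get_obs();print(o['time'],o['tcp_pos'],o['joints'])
cv2.imwrite('pics/w3.png',s['frame'])
h=cv2.cvtColor(s['frame'],cv2.COLOR_BGR2HSV)
print(rect(s,m['blue']&(h[...,2]>215),21))
y=R.from_rotvec(o['eef_rot']).as_matrix();print(np.degrees(np.arctan2(y[1,1],y[0,1])),y[:,2])
E
```

```text
5.9 [ 584.53213076 -343.27600266  144.1689865 ] [ 0.66603395  0.61570785 -0.2639685   1.62269191  0.19039429  0.92826219
  0.00960746]
((584.1, -344.7), (63.7, 56.6), 70.8)
-18.58201281675038 [-1.62600625e-04 -8.41783365e-04 -9.99999632e-01]
```

move_arm(moves=[85,-0.7,-1.5,-30,0,85,-0.7,-1.5,-50,0,85,-0.7,-1.5,-62,0,85,-0.7,-1.5,-67,0,85,-0.7,-1.5,-69,0,85,-0.7,-1.5,-69,0,45,-0.7,-1.5,-69,0,45,-0.7,-1.5,-69,0,45,-0.7,-1.5,-69,0,45,-0.7,-1.5,-69,0,45,-0.7,-1.5,-69,0,45,-0.7,-1.5,-69,0])

```text
time: 7.1
tcp_pos: [584.8, -346.0, 76.4]
eef_rot: [2.551, 1.83, 0.002]
contact_force: [0.6, 0.8, 5.8]
width: 55.6
grasp_force: 66.3
```

move_arm(moves=[45,0,0,15,0,45,0,0,60,0,45,0,0,110,0,45,0,40,160,5,45,-2,85,170,13,45,-4,130,170,20,45,-6,175,170,26.8,45,-8,215,170,26.8,45,-8,235,170,26.8,45,-8,235,170,26.8,45,-8,235,170,26.8])

```text
time: 8.2
tcp_pos: [575.3, -110.6, 244.9]
eef_rot: [2.057, 2.374, -0.002]
contact_force: [0.1, -1.1, -1.0]
width: 55.2
grasp_force: 65.6
```

```bash
python3 - <<'E'
from h import *
s=snap('wrist');o=ctrl.get_obs();print(o['time'],o['tcp_pos'],o['width'],o['joints'])
cv2.imwrite('pics/w4.png',s['frame']);m=masks(s)
f=roi(m['blue']|m['orange'],0,640,0,300)
y=R.from_rotvec(o['eef_rot']).as_matrix();print(np.degrees(np.arctan2(y[1,1],y[0,1])))
c,_=cv2.findContours(f.astype(np.uint8),0,1)
for k in c:
    if cv2.contourArea(k)>200: print(cv2.boundingRect(k))
E
```

```text
8.25 [ 575.29997806 -112.1941789   244.79388415] 55.49474074032598 [ 0.51255798  0.3652252  -0.4697948   1.79030234  0.19127408  1.03154707
  0.11065128]
8.028700653241856
(238, 231, 162, 69)
(279, 89, 86, 95)
```

View pics/w4.png

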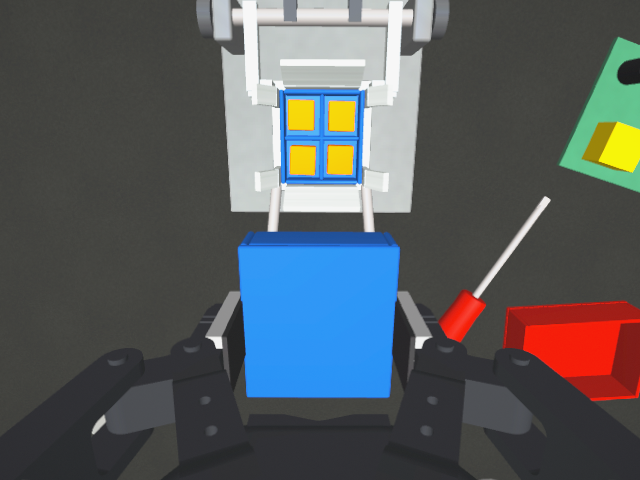

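The wrist view shows the held tray's top at cols 238–399, rows 247–397. The seated tray, with four relays, is at cols 279–365, rows 89–184, well aligned with the hand.

```bash
python3 - <<'E'
from h import *
s=snap('wrist');o=ctrl.get_obs();m=masks(s);h=cv2.cvtColor(s['frame'],cv2.COLOR_BGR2HSV)
sat=(h[...,1]>120)
f=roi(sat,270,375,85,190)
print('seat',rect(s,f,48))
t=o['tcp_pos'];print(t)
top=roi(m['blue']&(h[...,2]>215),0,640,225,420)
print('held',rect(s,top,t[2]-76+21))
# relay centroid at z 48-?
org=roi((h[...,0]>10)&(h[...,0]<28)&sat,270,375,85,190)
n,_,st,c=cv2.connectedComponentsWithStats(org.astype(np.uint8))
c=c[1:][st[1:,4]>100];P=plane(s,c,47);print(P.round(1).tolist(),P.mean(0))
y=R.from_rotvec(o['eef_rot']).as_matrix();print(np.degrees(np.arctan2(y[1,1],y[0,1])))
E
```

```text
seat ((567.9, -46.6), (56.6, 61.9), 8.1)
[ 575.3474994  -112.93621413  244.68952008]
held ((574.8, -111.3), (56.2, 62.1), 7.9)
[[551.8, -33.7, 47.0], [578.9, -30.4, 47.0], [556.7, -63.0, 47.0], [582.5, -59.1, 47.0]] [567.48457672 -46.53659032  47.        ]
7.943624838963818
```

move_arm(moves=[45,-7,40,0,0.2,45,-7,64.7,-10,0.2,45,-7,64.7,-40,0.2,45,-7,64.7,-65,0.2,45,-7,64.7,-85,0.2,45,-7,64.7,-95,0.2,45,-7,64.7,-103,0.2,45,-7,64.7,-109,0.2,45,-7,64.7,-113,0.2,45,-7,64.7,-116,0.2,45,-7,64.7,-118,0.2,45,-7,64.7,-118,0.2,45,-7,64.7,-118,0.2])

```text
time: 9.6
tcp_pos: [568.9, -45.8, 127.1]
eef_rot: [2.054, 2.376, 0.0]
contact_force: [0.3, -0.8, -0.7]
width: 55.7
grasp_force: 65.6
```

move_arm(moves=[45,0,0,-1.5,0,45,0,0,-3,0,45,0,0,-3.5,0,45,0,0,-3.5,0,45,0,0,-3.5,0])

```text
time: 10.1
tcp_pos: [569.0, -45.8, 124.3]
eef_rot: [2.054, 2.376, -0.0]
contact_force: [-2.4, -0.6, 5.1]
width: 55.4
grasp_force: 66.2
```

```bash
python3 - <<'E'
from h import *
s=snap('wrist');o=ctrl.get_obs();print(o['time'],o['tcp_pos'],o['contact_force'],o['torque'])
t=snap('side')
cv2.imwrite('pics/w5.png',np.vstack([s['frame'][200:],cv2.resize(t['frame'][210:310,280:440],(640,400))[:320]]))
E
```

```text
10.15 [568.96554656 -45.78055835 124.30306596] [-2.73983001 -0.44795193  5.82023986] [-0.02987512  0.45249752  0.03304074]
```

View pics/w5.png

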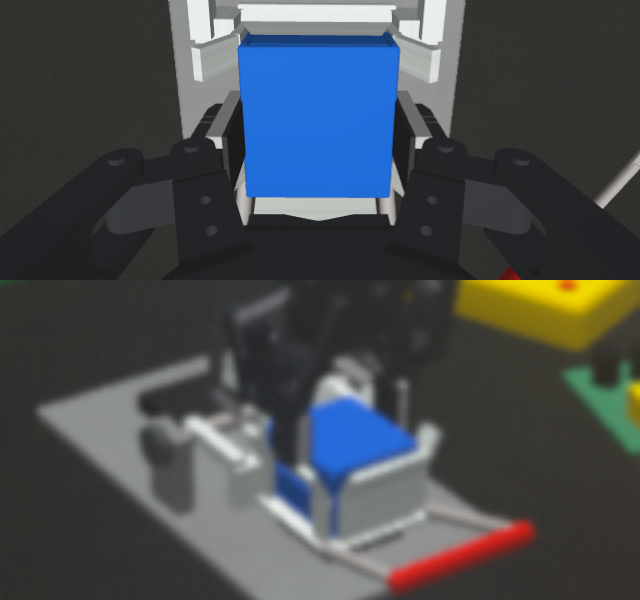

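Wrist and side views show the tray sitting between the guide walls at the expected height, level. I'll release it.

move_arm(moves=[60,0,0,-3.5,0,66,0,0,-3.5,0,70,0,0,-3.5,0,70,0,0,-3.5,0,72,0,0,0,0,72,0,0,20,0,80,0,0,60,0,80,5,-30,100,0,80,12,-70,120,0,80,12,-70,120,0,80,12,-70,120,0])

```text
time: 11.3
tcp_pos: [581.1, -117.9, 244.5]
eef_rot: [2.058, 2.371, 0.001]
contact_force: [-0.1, 0.6, 0.6]
width: 80.1
grasp_force: 0.0
```

```bash
python3 - <<'E'
from h import *
s=snap('wrist');o=ctrl.get_obs();print(o['time'],o['tcp_pos'],o['width'])
cv2.imwrite('pics/w6.png',s['frame']);m=masks(s);h=cv2.cvtColor(s['frame'],cv2.COLOR_BGR2HSV)
print('tray',rect(s,m['blue'],69),rect(s,m['blue']&(h[...,2]>215),69))
E
```

```text
11.35 [ 580.48121816 -115.93363699  243.39740175] 79.73619852916815
tray ((568.5, -45.5), (56.2, 62.0), 8.1) ((568.5, -45.5), (56.2, 62.0), 8.1)
```

View pics/w6.png

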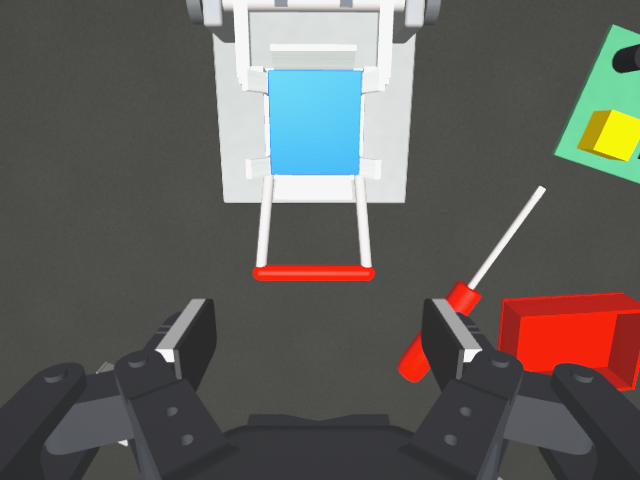

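The tray sits square in the seat (cols 268–363, rows 70–175), and the red bar is at cols 253–375, rows 265–281.

```bash
python3 - <<'E'
from h import *
s=snap('wrist');m=masks(s)
print('bar',rect(s,roi(m['red'],245,385,255,290),50))
E
```

```text
bar ((582.4, -150.9), (91.2, 12.8), 8.3)
```

move_arm(moves=[40,1.5,-34,-40,90,40,1.5,-34,-40,90,40,1.5,-34,-40,90,40,1.5,-34,-40,90,40,1.5,-34,-40,90,40,1.5,-34,-40,90,40,1.5,-34,-40,90,40,1.5,-34,-40,90,40,1.5,-34,-40,90,40,1.5,-34,-40,90,40,1.5,-34,-40,90,40,1.5,-34,-40,90,40,1.5,-34,-40,90])

```text
time: 12.7
tcp_pos: [581.8, -148.3, 202.7]
eef_rot: [0.229, -3.132, -0.002]
contact_force: [0.9, 0.7, -0.4]
width: 39.7
grasp_force: 0.0
```

```bash
python3 - <<'E'
from h import *
o=ctrl.get_obs();print(o['time'],o['tcp_pos'],o['width'],o['joints'])
y=R.from_rotvec(o['eef_rot']).as_matrix();print(np.degrees(np.arctan2(y[1,1],y[0,1])))
E
```

```text
12.7 [ 581.8451494  -148.3006017   202.65099979] 39.72699913674026 [ 0.78068543  0.51620192 -0.75492157  1.7746671   0.40820709  1.0155988
  1.58688863]
98.35555172822828
```

move_arm(moves=[40,0.5,-2.7,-40,0,40,0.5,-2.7,-75,0,40,0.5,-2.7,-92,0,40,0.5,-2.7,-99,0,40,0.5,-2.7,-100.5,0,40,0.5,-2.7,-100.5,0,5,0.5,-2.7,-100.5,0,5,0.5,-2.7,-100.5,0,5,0.5,-2.7,-100.5,0,5,0.5,-2.7,-100.5,0,5,0.5,-2.7,-100.5,0,5,0.5,-2.7,-100.5,0])

```text
time: 13.9
tcp_pos: [583.7, -151.5, 104.6]
eef_rot: [-0.228, 3.131, 0.001]
contact_force: [-1.2, 2.0, 5.8]
width: 10.1
grasp_force: 58.6
```

```bash
python3 - <<'E'
from h import *
o=ctrl.get_obs();p=o['tcp_pos'];print(o['time'],p,o['width'],o['contact_force'])
# arc in round numbers, bar relative to hinge, 180 mm
a=np.radians(np.r_[1,2.5,np.arange(5,181,3.6),180])
d=180*(1-np.cos(a));z=180*np.sin(a);u=np.array([-np.sin(np.radians(8.2)),np.cos(np.radians(8.2))])
for i in range(len(a)): print(round(np.degrees(a[i]),1),(d[i]*u).round(1),z[i].round(1))
E
```

```text
13.9 [ 583.74543143 -151.4625023   104.55545174] 10.061643484340317 [-1.17211722  2.04613707  5.75566691]
1.0 [-0.  0.] 3.1
2.5 [-0.   0.2] 7.9
5.0 [-0.1  0.7] 15.7
8.6 [-0.3  2. ] 26.9
12.2 [-0.6  4. ] 38.0
15.8 [-1.   6.7] 49.0
19.4 [-1.5 10.1] 59.8
23.0 [-2.  14.2] 70.3
26.6 [-2.7 18.9] 80.6
30.2 [-3.5 24.2] 90.5
33.8 [-4.3 30.1] 100.1
37.4 [-5.3 36.6] 109.3
41.0 [-6.3 43.7] 118.1
44.6 [-7.4 51.3] 126.4
48.2 [-8.6 59.4] 134.2
51.8 [-9.8 68. ] 141.5
55.4 [-11.1  77. ] 148.2
59.0 [-12.5  86.4] 154.3
62.6 [-13.9  96.2] 159.8
66.2 [-15.3 106.3] 164.7
69.8 [-16.8 116.6] 168.9
73.4 [-18.3 127.3] 172.5
77.0 [-19.9 138.1] 175.4
80.6 [-21.5 149.1] 177.6
84.2 [-23.1 160.2] 179.1
87.8 [-24.7 171.3] 179.9
91.4 [-26.3 182.5] 179.9
95.0 [-27.9 193.7] 179.3
98.6 [-29.5 204.8] 178.0
102.2 [-31.1 215.8] 175.9
105.8 [-32.7 226.7] 173.2
109.4 [-34.2 237.3] 169.8
113.0 [-35.7 247.8] 165.7
116.6 [-37.2 257.9] 160.9
120.2 [-38.6 267.8] 155.6
123.8 [-40.  277.3] 149.6
127.4 [-41.3 286.4] 143.0
131.0 [-42.5 295. ] 135.8
134.6 [-43.7 303.3] 128.2
138.2 [-44.8 311. ] 120.0
141.8 [-45.8 318.2] 111.3
145.4 [-46.8 324.8] 102.2
149.0 [-47.7 330.9] 92.7
152.6 [-48.5 336.3] 82.8
156.2 [-49.2 341.2] 72.6
159.8 [-49.8 345.4] 62.2
163.4 [-50.3 348.9] 51.4
167.0 [-50.7 351.8] 40.5
170.6 [-51.  353.9] 29.4
174.2 [-51.2 355.4] 18.2
177.8 [-51.3 356.2] 6.9
180.0 [-51.3 356.3] 0.0
```

```bash
python3 - <<'E'
import numpy as np
b=np.radians(8.2);u=np.array([-np.sin(b),np.cos(b)])
def P(a): a=np.radians(a);d=180*(1-np.cos(a));return np.array([d*u[0],d*u[1],180*np.sin(a)])
seg=[np.r_[.5,1.5,3.,np.arange(5.,46,2.5)],np.arange(47.5,91,2.5),np.arange(92.5,136,2.5),np.r_[np.arange(137.5,171,2.5),172,174,176,177.5,179,180]]
p=0
for s in seg:
    print(len(s),', '.join('5, %.1f, %.1f, %.1f, 0'%tuple(P(a)-P(p)) for a in s));p=s[-1]
E
```

```text
20 5, -0.0, 0.0, 1.6, 0, 5, -0.0, 0.1, 4.7, 0, 5, -0.0, 0.2, 9.4, 0, 5, -0.1, 0.7, 15.7, 0, 5, -0.2, 1.5, 23.5, 0, 5, -0.4, 2.7, 31.3, 0, 5, -0.6, 4.2, 39.0, 0, 5, -0.9, 6.1, 46.6, 0, 5, -1.2, 8.2, 54.1, 0, 5, -1.5, 10.7, 61.6, 0, 5, -2.0, 13.6, 68.9, 0, 5, -2.4, 16.7, 76.1, 0, 5, -2.9, 20.1, 83.1, 0, 5, -3.4, 23.9, 90.0, 0, 5, -4.0, 27.9, 96.7, 0, 5, -4.6, 32.2, 103.2, 0, 5, -5.3, 36.8, 109.6, 0, 5, -6.0, 41.7, 115.7, 0, 5, -6.7, 46.8, 121.6, 0, 5, -7.5, 52.2, 127.3, 0
18 5, -0.8, 5.6, 5.4, 0, 5, -1.7, 11.5, 10.6, 0, 5, -2.5, 17.5, 15.5, 0, 5, -3.4, 23.8, 20.2, 0, 5, -4.4, 30.3, 24.5, 0, 5, -5.3, 36.9, 28.6, 0, 5, -6.3, 43.7, 32.4, 0, 5, -7.3, 50.7, 35.9, 0, 5, -8.3, 57.8, 39.0, 0, 5, -9.4, 65.0, 41.9, 0, 5, -10.4, 72.4, 44.4, 0, 5, -11.5, 79.9, 46.6, 0, 5, -12.6, 87.4, 48.5, 0, 5, -13.7, 95.0, 50.0, 0, 5, -14.8, 102.7, 51.2, 0, 5, -15.9, 110.5, 52.0, 0, 5, -17.0, 118.2, 52.5, 0, 5, -18.2, 126.0, 52.7, 0
18 5, -1.1, 7.8, -0.2, 0, 5, -2.2, 15.5, -0.7, 0, 5, -3.4, 23.3, -1.5, 0, 5, -4.5, 30.9, -2.7, 0, 5, -5.6, 38.6, -4.3, 0, 5, -6.6, 46.1, -6.1, 0, 5, -7.7, 53.6, -8.3, 0, 5, -8.8, 60.9, -10.9, 0, 5, -9.8, 68.2, -13.7, 0, 5, -10.8, 75.3, -16.9, 0, 5, -11.9, 82.3, -20.3, 0, 5, -12.8, 89.1, -24.1, 0, 5, -13.8, 95.7, -28.2, 0, 5, -14.7, 102.2, -32.6, 0, 5, -15.6, 108.5, -37.2, 0, 5, -16.5, 114.5, -42.1, 0, 5, -17.3, 120.4, -47.3, 0, 5, -18.2, 126.0, -52.7, 0
20 5, -0.8, 5.4, -5.7, 0, 5, -1.5, 10.5, -11.6, 0, 5, -2.2, 15.4, -17.7, 0, 5, -2.9, 20.0, -24.0, 0, 5, -3.5, 24.3, -30.6, 0, 5, -4.1, 28.3, -37.3, 0, 5, -4.6, 32.1, -44.2, 0, 5, -5.1, 35.5, -51.2, 0, 5, -5.6, 38.6, -58.4, 0, 5, -6.0, 41.4, -65.7, 0, 5, -6.3, 43.9, -73.2, 0, 5, -6.6, 46.1, -80.7, 0, 5, -6.9, 48.0, -88.3, 0, 5, -7.1, 49.5, -96.0, 0, 5, -7.3, 50.4, -102.2, 0, 5, -7.4, 51.2, -108.5, 0, 5, -7.5, 51.7, -114.7, 0, 5, -7.5, 52.0, -119.4, 0, 5, -7.5, 52.2, -124.1, 0, 5, -7.5, 52.2, -127.3, 0
```

move_arm(moves=[5,0,0,1.6,0,5,0,0.1,4.7,0,5,0,0.2,9.4,0,5,-0.1,0.7,15.7,0,5,-0.2,1.5,23.5,0,5,-0.4,2.7,31.3,0,5,-0.6,4.2,39,0,5,-0.9,6.1,46.6,0,5,-1.2,8.2,54.1,0,5,-1.5,10.7,61.6,0,5,-2,13.6,68.9,0,5,-2.4,16.7,76.1,0,5,-2.9,20.1,83.1,0,5,-3.4,23.9,90,0,5,-4,27.9,96.7,0,5,-4.6,32.2,103.2,0,5,-5.3,36.8,109.6,0,5,-6,41.7,115.7,0,5,-6.7,46.8,121.6,0,5,-7.5,52.2,127.3,0])

```text
time: 15.9
tcp_pos: [576.8, -103.5, 231.0]
eef_rot: [-0.225, 3.129, -0.008]
contact_force: [5.9, -2.9, -3.9]
width: 9.8
grasp_force: 58.3
```

Small forces and on the arc. Continuing.

move_arm(moves=[5,-0.8,5.6,5.4,0,5,-1.7,11.5,10.6,0,5,-2.5,17.5,15.5,0,5,-3.4,23.8,20.2,0,5,-4.4,30.3,24.5,0,5,-5.3,36.9,28.6,0,5,-6.3,43.7,32.4,0,5,-7.3,50.7,35.9,0,5,-8.3,57.8,39,0,5,-9.4,65,41.9,0,5,-10.4,72.4,44.4,0,5,-11.5,79.9,46.6,0,5,-12.6,87.4,48.5,0,5,-13.7,95,50,0,5,-14.8,102.7,51.2,0,5,-15.9,110.5,52,0,5,-17,118.2,52.5,0,5,-18.2,126,52.7,0])

```text
time: 17.7
tcp_pos: [559.7, 21.1, 288.9]
eef_rot: [-0.222, 3.129, -0.018]
contact_force: [-4.5, -5.9, 21.3]
width: 9.4
grasp_force: 64.7
```

move_arm(moves=[5,-1.1,7.8,2,0,5,-2.2,15.5,3,0,5,-3.4,23.5,3.5,0,5,-4.5,31.3,2.3,0,5,-5.6,39,0.7,0,5,-6.6,46.7,-1.1,0,5,-7.7,54.4,-3.3,0,5,-8.8,61.9,-6,0,5,-9.8,69.3,-9,0,5,-10.8,76.6,-12.3,0,5,-11.9,83.8,-15.9,0,5,-12.8,90.8,-19.8,0,5,-13.8,97.6,-24,0,5,-14.7,104.3,-28.5,0,5,-15.6,110.8,-33.2,0,5,-16.5,117,-38.3,0,5,-17.3,123.1,-43.6,0,5,-18.2,129,-49.2,0])

```text
time: 19.5
tcp_pos: [540.7, 155.3, 234.2]
eef_rot: [-0.228, 3.128, 0.001]
contact_force: [6.9, 0.6, 1.5]
width: 9.6
grasp_force: 62.2
```

move_arm(moves=[5,-0.8,5.4,-5.8,0,5,-1.5,10.5,-11.8,0,5,-2.2,15.4,-18,0,5,-2.9,20,-24.5,0,5,-3.5,24.3,-31.2,0,5,-4.1,28.3,-38,0,5,-4.6,32.1,-45,0,5,-5.1,35.5,-52.2,0,5,-5.6,38.6,-59.5,0,5,-6,41.4,-67,0,5,-6.3,43.9,-74.6,0,5,-6.6,46.1,-82.3,0,5,-6.9,48,-90,0,5,-7.1,49.5,-97.8,0,5,-7.3,50.4,-104.2,0,5,-7.4,51.2,-110.6,0,5,-7.5,51.7,-117,0,5,-7.5,52,-122,0,5,-7.5,52.2,-126.5,0,5,-7.5,52.2,-129.5,0])

```text
time: 21.5
tcp_pos: [532.5, 205.7, 110.5]
eef_rot: [0.222, -3.132, 0.015]
contact_force: [-13.1, -14.2, 58.1]
width: 9.6
grasp_force: 66.1
```

move_arm(moves=[5,0,0,-1,0,5,0,0,-1,0,5,0,0,-1,0])

```text
time: 21.8
tcp_pos: [532.4, 205.7, 110.6]
eef_rot: [0.222, -3.133, 0.016]
contact_force: [-10.7, -11.9, 47.8]
width: 9.8
grasp_force: 64.9
```

```bash
python3 - <<'E'
from h import *
o=ctrl.get_obs();print(o['time'],o['tcp_pos'],o['contact_force'])
t=snap('side');c=cv2.resize(t['frame'][190:300,250:420],(680,440),interpolation=cv2.INTER_CUBIC);cv2.imwrite('pics/s7.png',c)
E
```

```text
21.8 [532.42612533 205.7324215  110.6167512 ] [-10.74001742 -11.89929944  47.84963696]
```

View pics/s7.png

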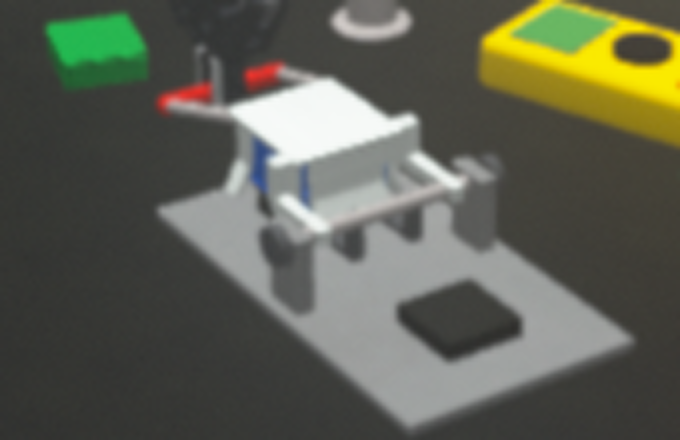

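The leaf is folded over with the trays beneath it and the bar down at the far side. The hand is pressing against the stop, so I relieve it and then release.

move_arm(moves=[5,0,1,3,0,5,0,1,6,0,5,0,1,8,0,5,0,1,8,0,15,0,1,8,0,25,0,1,8,0,35,0,1,8,0,35,0,1,8,0,35,0,1,8,0,35,0,1,20,0,35,0,1,50,0,35,0,1,90,0,35,0,40,140,0,35,0,85,180,0,35,0,130,200,0,35,0,150,200,0,35,0,150,200,0])

```text
time: 23.55
tcp_pos: [528.2, 366.0, 308.2]
eef_rot: [-0.244, 3.128, 0.016]
contact_force: [-1.0, -0.2, -0.1]
width: 35.0
grasp_force: 0.0
```

```bash
python3 - <<'E'
from h import *
o=ctrl.get_obs();print(o['time'],o['tcp_pos'],o['contact_force'])
t=snap('side');T=snap('top');m=masks(T)
print('bar',rect(T,roi(m['red'],200,300,170,260),50), 'blue px by side', roi(masks(t)['blue'],280,400,190,290).sum())
a=cv2.resize(t['frame'][200:300,270:400],(650,300),interpolation=cv2.INTER_CUBIC);b=cv2.resize(T['frame'][170:280,190:420],(650,300))
cv2.imwrite('pics/s8.png',np.vstack([a,b]))
E
```

```text
23.55 [528.2266743  365.96605181 308.19525361] [-1.0086323  -0.19950969 -0.05080351]
bar ((531.7, 205.7), (92.1, 12.5), 7.8) blue px by side 6
```

View pics/s8.png

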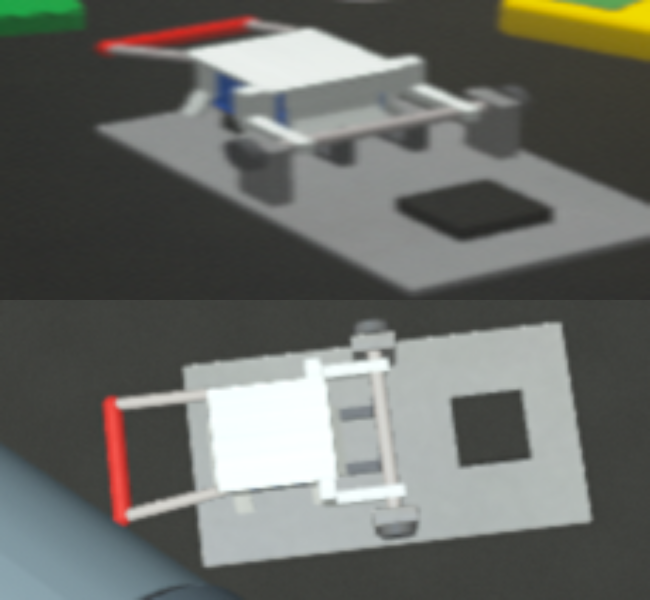

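Both views show the leaf flat. The bar is at (531.7, 205.7) against an expected (531, 205), nothing has dropped out, and the arm is clear.

```bash
python3 -c "
from station import ctrl
print(ctrl.job_done())"
```

```text
the job is handed in; nothing more can be done
None
```

I laid the empty tray on the full one and folded the turner fully over, then released it and handed the job in at about 24 s. No relay is seen outside the turner, but with the leaf closed I couldn't see the pockets, and the hand pressed on the bar with up to 58 N at the end stop.

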